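# Clear the jig and hold a tray rail against the sprung stop

### The arm

A 7-joint arm with a two-finger parallel gripper is mounted at the origin on the work surface. World frame = base frame: x ahead of the robot, y to its left, z up, the work surface at z = 0. Lengths are in m, angles in degrees, forces in N, time in s.
With the tool pointing down it reaches from about 0.425 to 0.875 m from the base axis. Payload 4.7 kg.
Tool frame: the origin (TCP) lies between the finger pads; the fingertips stand env.tip_reach ahead of it and the grasp point (between the pads) lies 2 mm behind it (env.tip_reach is the distance from the TCP to the fingertips, in m); z points along the fingers, y is the line along which they close (so a half turn about z gives the same grasp; the last joint's range is limited). The gripper opens to 87 mm and grips with 3 to 60 N. Pads are 19 mm wide; open, the fingers measure 117 mm over their backs; the gripper's body (75 mm by 190 mm) begins 51 mm behind the grasp point.
Start: joints at [64.693, 18.392, -4.016, 83.108, 1.295, 78.541, -3.26], TCP at [0.286, -0.584, 0.24] pointing down, gripper open.
Joint ranges: [-163.93, 163.93], [-17.29, 119.83], [-79.2, 71.16], [3.27, 140.29], [-89.18, 269.18], [5.43, 117.66], [-154.24, 154.24]. Speed limits (degrees/s): [147.25, 147.25, 180, 180, 180, 180, 180].

### API

Orientations are given as [roll, pitch, yaw] about the fixed x, y, z axes, in that order (R = Rz(yaw) Ry(pitch) Rx(roll)).
In Python, from cell import env gives the robot as it stands.
- The arm moves only by the shell command python3 steer.py 'ROWS' [FORCE]. ROWS is rows parted by semicolons, their numbers by spaces, 1 to 8 of them, each of 5 numbers: dx, dy, dz in m, then a turn about the tool's z in degrees, then the finger opening in m; each row is the pose to reach, as a shift and turn from the pose commanded when the command began, along the tool's axes at that moment; what a row does not reach only later rows make up. A row lasts 1/12 s, in which the tool goes at most 0.0417 m and 7.16 degrees, less where a joint would pass 70% of its speed; a pose out of reach is approached as far as the arm can. The fingers move at their own pace and stop on an object; FORCE is the grip in N (left out, the last holds). Time passes only in rows, so rows that do not move let the fingers close. It prints the time, the measured TCP pose, the force, the opening and the grip force at its end.
- env.get_obs(): the state, without advancing time (a new reading comes with each control period).
- env.read_camera(name): name is "scene" or "top" or "wrist"; returns a dict with "color" (384x512x3 uint8, blue, green, red), "fx", "fy", "cx", "cy" (pixels), "world_from_camera" (4x4, takes a point from camera to world coordinates). Camera axes: x right, y down, z forward; pixel columns grow to the right and rows downward; lengths in m; the calibration is good to about 2 mm. A picture is of the moment at which its call begins. There is no depth.
- env.sign_off(): hands the job in; it is judged then, once.
The state is a dict: "time_s": time; "qpos": joint angles; "joint_velocities": joint speeds; "effort": joint torques, N m; "tool_pos": TCP position; "tool_rot": TCP orientation; "force": force on the tool from outside, world axes, zero at the start; "wrist_torque": the same for the moment, N m; "grip_width": finger opening in m; "grasp_force": force on a finger pad.
Only numpy, scipy, OpenCV 4.12 (cv2) and the standard library are available. Lean on these libraries where they do the work, as an engineer would, in place of code of your own. Each camera call takes 0.05 s, during which the arm holds its last target. There are 200 camera calls.

### The job

Clear the plywood assembly jig by hanging the steel bead basket by its handle on the hook of the stand. Then lay the loose wooden rail flat on the jig and push one end squarely against the middle of the sprung steel stop until the stop has sunk half its travel, to the black marks (about 10 newtons), never driving it to its end. Finish while still holding the rail there with that steady push, so that I can pin it; leave everything else on the bench where it is.

Things in the scene. Friction and masses are not known exactly. Their poses are not given: they have to be found in the camera images.
- jig: fixed jig: plywood plate 280 x 200 x 12 mm. Origin: centre of its underside; x is the way the stop is pushed in, z up; bed top 12 mm up. At its +x end the sprung stop runs between two aluminium cheeks (34 mm high over the bench, inner faces 40 mm either side of the centre line, from x = 68 mm on); back block at x = 126 to 140 mm, 52 mm high.
- stop_face (a point): centre of the front face of the sprung steel stop, a plate 76 mm wide (jig y), 14 mm thick, from 1 mm to 35 mm above the bed; this point is 18 mm above the bed and at jig x = 70 mm, y = 0 when the stop is out, and moves with the stop. The face looks to jig -x; same axes as the jig.
- stop (a joint): how far the stop is pushed in along jig +x, m: 0 out, 0.040 at its end. Spring of 500 N/m without preload: 0.020 (half-way, front edge level with the black lines on the cheeks' tops) is 10 N.
- basket: loose open steel bead basket, empty, 56 mm (x) x 100 mm (y) x 45 mm high, about 0.18 kg, standing on the jig's bed in front of the stop. Origin: centre of its underside. A rigid round arch handle of 10 mm bar stands over it in its y-z plane: posts at y = +-50 mm, level top bar from y = -43 to +43 mm, its centre line 120 mm up, 70 mm clear above the rim.
- basket_grip (a point): middle of the handle's top bar, on the bar's centre line; the bar runs along the basket's y; 120 mm above the basket's underside.
- hook: fixed stand, left or right of the jig: dark steel foot 110 mm across, 12 mm high; 14 mm post 220 mm high; at its top a level rod of 8 mm diameter (centre line 215 mm high) running 110 mm from the post along -x of this body and ending in a tip turned up to 239 mm. Origin: centre of the foot's underside, under the post.
- hook_seat (a point): top of the hook's level rod, 65 mm from the post's axis, 219 mm above the bench: the handle's bar rests here, across the rod (along hook y); anywhere on the level rod will do.
- rail: loose pale wooden tray rail, 140 mm (x) x 28 mm (y) x 32 mm high, about 0.09 kg, lying on the bench on the other side of the jig from the stand. Origin: centre of its underside; both ends are alike.
- jar: bystander: small closed glass bead jar, 48 mm across, 55 mm high; origin at its foot
- spool: bystander: wooden spool, 40 mm across, 42 mm high; origin at its foot
- cup: bystander: low white plastic cup, 70 mm across, 60 mm high; origin at its foot
- tweezers: bystander: steel tweezers, 120 mm long, lying on the bench

How it is judged:
By the outcome, as a careful person would: the job done as asked, in the order asked, and still so for the second after the job is handed in, while the arm keeps its last pose, push and grip.
It also fails if it takes over 72 s, if anything falls off the work surface, if the arm or the gripper's body presses on something with over 40 N, if the wrist force passes 120 N, or if a joint passes its speed limit or range.

## Working session

There is one attempt and no reset: what is moved stays moved. The work goes in short steps, Python scripts to look and compute and a shell command to move; the robot and the scene stay as the last step left them, time stands still between calls to the robot, and variables do not carry over. Pictures are saved under pics/ and viewed, at most 10 in all, crops included, and the job is handed in when it is done.

```bash
ls; mkdir -p pics
python3 - <<'E'
from cell import env
import cv2,numpy as np
np.set_printoptions(precision=4,suppress=True)
a=[]
for n in("scene","top"):
    c=env.read_camera(n); a.append(c["color"]); cv2.imwrite(f"pics/{n}0.png",c["color"]); print(n,c["fx"],c["fy"],c["cx"],c["cy"]);print(np.array(c["world_from_camera"]))
cv2.imwrite("pics/s1.png",cv2.resize(a[0],(800,600))); cv2.imwrite("pics/t1.png",cv2.resize(a[1],(800,600)))
o=env.get_obs();print(o["time_s"],o["tool_pos"],o["tool_rot"],o["force"],env.tip_reach,o["grip_width"])
E
```

```text
cell.py
pics
steer.py
scene 485.43165772411885 485.43165772411885 259.69805257845616 187.10683067017462
[[-0.8783  0.3543 -0.3209  0.9686]
 [ 0.478   0.6547 -0.5856  0.8697]
 [ 0.0026 -0.6678 -0.7444  1.2502]
 [ 0.      0.      0.      1.    ]]
top 403.1088293120353 403.1088293120353 248.1715752886394 185.4848893355114
[[ 0.0661 -0.9735  0.2189  0.2617]
 [-0.9978 -0.0643  0.0156  0.0127]
 [-0.0011 -0.2194 -0.9756  1.2309]
 [ 0.      0.      0.      1.    ]]
0.1 [ 0.2859 -0.5832  0.2386] [-179.9019    0.0073   26.1162] [ 0.259  -0.3453  0.2505] 0.017 0.08685909457378925
```

View pics/s1.png

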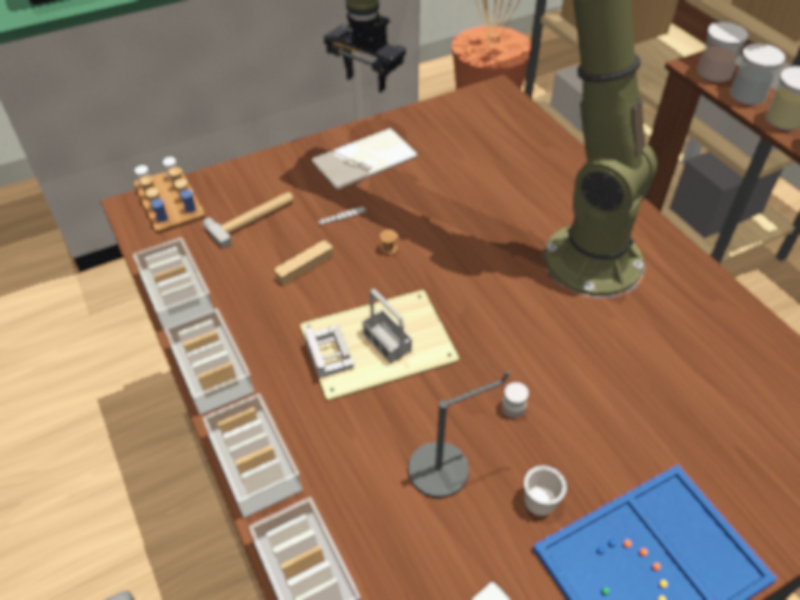

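View pics/t1.png

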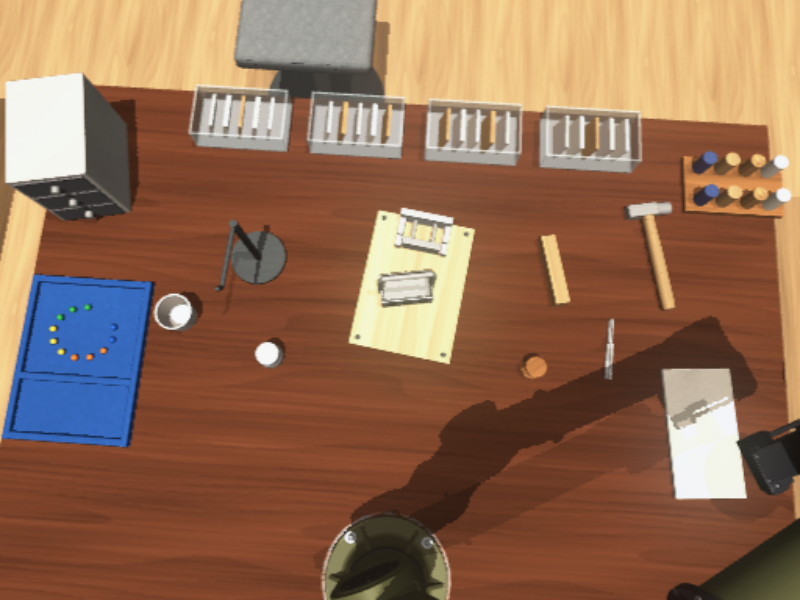

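The scene view shows the jig at about (380,340), the basket at (387,330), the hook post at (440,440) and the rail at (304,262). The top view shows the jig at (412,285), stop end up, the hook at (240,255) and the rail at (555,270). I'll crop closer and run the masks.

```bash
cat > h.py <<'E'
import cv2,numpy as np
from cell import env
np.set_printoptions(precision=4,suppress=True)
def ray(c,px):
    T=np.array(c["world_from_camera"]); px=np.atleast_2d(np.array(px,float))
    d=np.c_[(px[:,0]-c["cx"])/c["fx"],(px[:,1]-c["cy"])/c["fy"],np.ones(len(px))]@T[:3,:3].T
    return T[:3,3],d
def plane(c,px,z):
    o,d=ray(c,px); return o+d*((z-o[2])/d[:,2])[:,None]
def tri(c1,p1,c2,p2):
    A=[];b=[]
    for c,p in((c1,p1),(c2,p2)):
        o,d=ray(c,p); d=d[0]/np.linalg.norm(d[0]); P=np.eye(3)-np.outer(d,d); A.append(P);b.append(P@o)
    x,r,_,_=np.linalg.lstsq(np.vstack(A),np.hstack(b),rcond=None); return x,np.sqrt(r)
def rect(pts):
    (cx,cy),(w,h),a=cv2.minAreaRect((pts[:,:2]*1000).astype(np.float32)); return np.array([cx,cy,w,h,a])
E
python3 - <<'E'
from h import *
S=env.read_camera("scene");T=env.read_camera("top")
for c,n,z in((S,"s",0),(T,"t",0)):
    hsv=cv2.cvtColor(c["color"],cv2.COLOR_BGR2HSV)
    print(n,hsv[175,262] if n=="t" else hsv[210,270], hsv[172,355] if n=="t" else hsv[168,195])
    m=cv2.inRange(hsv,(10,60,150),(35,255,255))
    cs,_=cv2.findContours(m,cv2.RETR_EXTERNAL,cv2.CHAIN_APPROX_NONE)
    for k in cs:
        if cv2.contourArea(k)<150: continue
        x,y,w,h=cv2.boundingRect(k)
        p=k[:,0,:]
        print((x,y,w,h),"z12",rect(plane(c,p,.012)),"z32",rect(plane(c,p,.032)))
        if w>60 and w<130: print(plane(c,cv2.approxPolyDP(cv2.convexHull(k),6,True)[:,0],.012))
t=T["color"][125:240,130:380];s=S["color"][175:325,180:345]
cv2.imwrite("pics/tc.png",cv2.resize(t,None,fx=3.2,fy=3.2,interpolation=cv2.INTER_CUBIC))
cv2.imwrite("pics/sc.png",cv2.resize(s,None,fx=4,fy=4,interpolation=cv2.INTER_CUBIC))
E
```

```text
s [ 22  66 249] [ 18 104 188]
(180, 349, 27, 22) z12 [873.527  340.7754  28.3492  70.9433  89.4279] z32 [875.0632 349.318   27.8913  69.7974  89.4279]
(150, 285, 26, 18) z12 [872.5872 121.9576  30.8869  71.1838  89.462 ] z32 [874.1385 134.0345  30.388   70.034   89.462 ]
(286, 268, 28, 40) z12 [530.8885 284.0789  41.5149 129.0848   2.4984] z32 [537.9589 293.5372  40.8444 126.9999   2.4983]
(138, 260, 27, 17) z12 [872.0669  26.6591  79.0672  31.1706   1.1124] z32 [873.6268  40.2753  77.7901  30.6672   1.1124]
(126, 232, 25, 18) z12 [873.0544 -88.8264  43.713   69.8143  88.8488] z32 [874.5981 -73.3449  43.007   68.6867  88.8488]
(470, 172, 42, 46) z12 [-262.008   302.1052  198.9456   79.7992   86.6498] z32 [-242.1308  311.2723  195.7323   78.5103   86.6498]
(421, 131, 41, 44) z12 [-245.3672   61.5167   71.2824  231.9023    1.3202] z32 [-225.7587   74.5699   70.1311  228.1567    1.3202]
(465, 114, 47, 51) z12 [-442.2147  106.9579  354.1326   90.8754   21.1985] z32 [-419.4268  119.2771  348.4127   89.4075   21.1985]
(0, 114, 26, 17) z12 [1120.5927 -865.0068   64.7632   94.1466   89.8458]
[... 1891 characters left out ...]
67] z32 [ 595.9205 -293.0985  139.7931   30.1571   13.0067]
(270, 144, 49, 89) z12 [ 534.3057 -114.4875   89.9834  282.1412   78.6544] z32 [ 529.8324 -112.4001   88.5069  277.5116   78.6544]
(412, 137, 20, 61) z12 [ 631.9141 -504.9689  196.2236   24.69     11.3836] z32 [ 625.8392 -496.4741  193.0038   24.2848   11.3836]
(0, 121, 30, 163) z12 [445.2691 776.4444 503.8394  75.4378   0.6215] z32 [442.2569 763.9128 495.5721  74.2      0.6215]
(239, 0, 273, 271) z12 [ 823.9764 -334.8477  923.3549  925.0701   85.6554] z32 [ 814.75   -329.1442  908.2039  909.8909   85.6554]
(0, 0, 178, 64) z12 [1035.5044  615.5811  239.6935  619.3445    3.7435] z32 [1022.8069  605.689   235.7604  609.1819    3.7435]
```

View pics/tc.png

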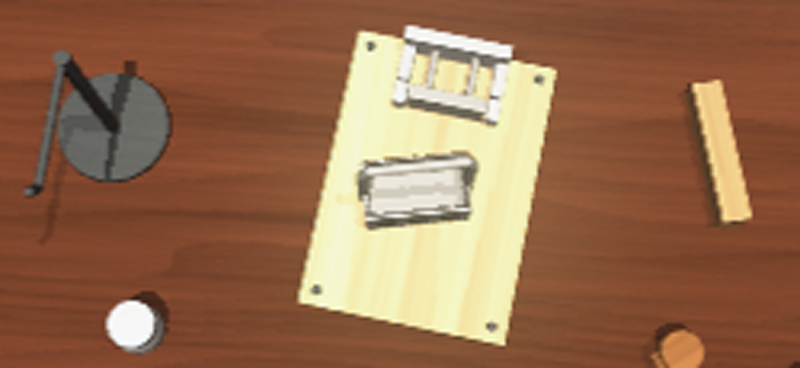

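View pics/sc.png

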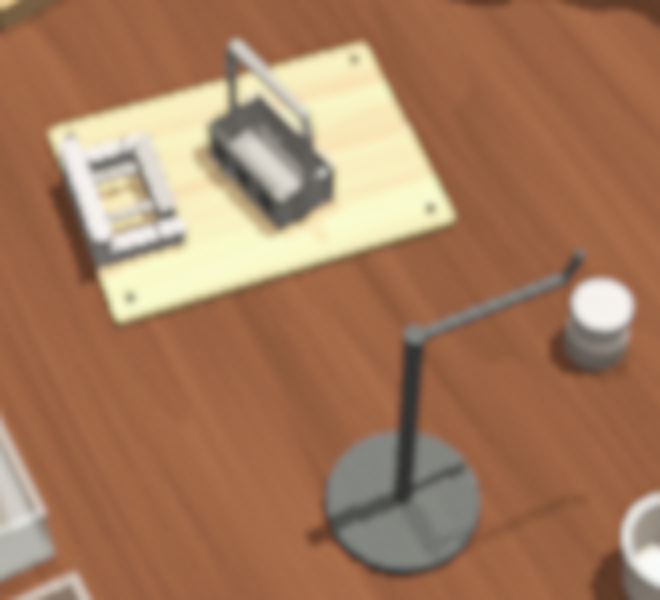

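The top crop shows the jig corners at (360,31), (556,69), (505,345) and (299,302), the handle bar from (365,165) to (473,160), and the hook rod from (62,60) to (33,190). The scene crop shows the bar from (235,45) to (307,118) and the rod from (413,335) to (565,277). Triangulating these.

Run:
```python
from h import *
S=env.read_camera("scene");T=env.read_camera("top")
t=lambda u,v:((u+.5)/3.2+129.5,(v+.5)/3.2+124.5)
s=lambda u,v:((u+.5)/4+179.5,(v+.5)/4+174.5)
P=plane(T,[t(360,31),t(556,69),t(505,345),t(299,302)],.012);print("jigT",P,P.mean(0))
e=(P[0]+P[1]-P[2]-P[3])/2;print("len",np.linalg.norm(e),"yaw",np.degrees(np.arctan2(e[1],e[0])), "wid",np.linalg.norm(P[0]-P[1]),np.linalg.norm(P[2]-P[3]))
P=plane(S,[s(50,130),s(368,41),s(457,216),s(120,323)],.012);print("jigS",P,P.mean(0))
e=(P[1]+P[2]-P[0]-P[3])/-2;print("yaw",np.degrees(np.arctan2(e[1],e[0])),np.linalg.norm(e))
for n,a,b in(("bar-",t(473,160),s(235,45)),("bar+",t(365,165),s(307,118)),("rod0",t(62,60),s(413,333)),("tip",t(33,190),s(578,258))):
    print(n,tri(T,a,S,b))
print("barz132 T",plane(T,[t(473,160),t(365,165)],.132),"S",plane(S,[s(235,45),s(307,118)],.132))
print("rod T",plane(T,[t(62,60)],.217),plane(T,[t(33,190)],.235),"S",plane(S,[s(413,333)],.217),plane(S,[s(578,258)],.235))
print("foot T",plane(T,[t(115,127)],.012),"S",plane(S,[s(403,500)],.012))
hsv=cv2.cvtColor(T["color"],cv2.COLOR_BGR2HSV)
P=plane(T,[t(692,83),t(720,80),t(751,217),t(722,223)],.032);print("rail",P,P.mean(0))
# rail in scene
m=cv2.inRange(cv2.cvtColor(S["color"],cv2.COLOR_BGR2HSV),(12,60,140),(30,255,255));print(m[150:185,170:220].sum()/255)
P=plane(S,[((276+.5)*.64-.5,(266)*.64-.5),((327)*.64,(243)*.64)],.032);print("railS top left/right back",P)
```

```text
jigT [[ 0.7007  0.0624  0.012 ]
 [ 0.6739 -0.134   0.012 ]
 [ 0.3979 -0.0958  0.012 ]
 [ 0.4257  0.1014  0.012 ]] [ 0.5496 -0.0165  0.012 ]
len 0.27821380274513813 yaw -7.970750071693811 wid 0.19821102459826548 0.1991987422277942
jigS [[ 0.6735 -0.1326  0.012 ]
 [ 0.3938 -0.094   0.012 ]
 [ 0.424   0.1033  0.012 ]
 [ 0.7021  0.0681  0.012 ]] [ 0.5483 -0.0138  0.012 ]
yaw -7.541840182679558 0.2813892683730501
bar- (array([ 0.5433, -0.0485,  0.1311]), array([0.003]))
bar+ (array([0.5312, 0.046 , 0.1354]), array([0.0036]))
rod0 (array([0.5861, 0.2969, 0.2176]), array([0.0013]))
tip (array([0.4706, 0.3044, 0.2316]), array([0.0017]))
barz132 T [[ 0.5448 -0.0498  0.132 ]
 [ 0.534   0.0445  0.132 ]] S [[ 0.5422 -0.046   0.132 ]
 [ 0.5281  0.0455  0.132 ]]
rod T [[0.5855 0.2977 0.217 ]] [[0.4708 0.3026 0.235 ]] S [[0.5865 0.2959 0.217 ]] [[0.4713 0.307  0.235 ]]
foot T [[0.5859 0.2952 0.012 ]] S [[0.5882 0.3002 0.012 ]]
rail [[ 0.6616 -0.2639  0.032 ]
 [ 0.6664 -0.291   0.032 ]
 [ 0.5322 -0.3214  0.032 ]
 [ 0.5246 -0.294   0.032 ]] [ 0.5962 -0.2926  0.032 ]
409.0
railS top left/right back [[ 0.6594 -0.2979  0.032 ]
 [ 0.5295 -0.308   0.032 ]]
```

```bash
cat >> h.py <<'E'
from scipy.spatial.transform import Rotation as Ro
def go(x,y,z,yaw):
    o=env.get_obs(); R=Ro.from_euler("xyz",o["tool_rot"],degrees=True)
    d=R.inv().apply(np.array([x,y,z])-o["tool_pos"]); dy=(yaw-o["tool_rot"][2]+180)%360-180
    print("shift",d,"turn",round(-dy,2),"rows",np.linalg.norm(d)/.0417,abs(dy)/7.16)
E
python3 -c "
from h import *
go(.5414,-.0273,.20,97.5)"
python3 steer.py '0.03 -0.025 0 -5 0.06;0.06 -0.05 0 -11 0.06;0.09 -0.075 0 -17 0.06;0.12 -0.1 0.01 -23 0.06;0.15 -0.125 0.01 -29 0.06;0.18 -0.15 0.01 -35 0.06;0.21 -0.175 0.01 -41 0.06;0.24 -0.2 0.01 -47 0.06' 45; python3 -c "
from h import *
go(.5414,-.0273,.20,97.5)"
```

```text
time_s: 0.97
tool_pos: [0.4139, -0.2966, 0.2297]
tool_rot: [180.0, 0.0, 73.4]
force: [0.4, 0.0, -0.3]
grip_width: 0.0604
grasp_force: 0.0
shift [0.2945 0.0452 0.0296] turn -24.1 rows 7.180470888259805 3.365359495036359
```

```bash
python3 steer.py '0.038 0.006 0.004 -5 0.06;0.076 0.012 0.008 -10 0.06;0.114 0.018 0.012 -15 0.06;0.152 0.024 0.016 -20 0.06;0.19 0.03 0.02 -24 0.06;0.23 0.036 0.025 -24 0.06;0.265 0.041 0.029 -24 0.06;0.2945 0.045 0.0296 -24.1 0.06'; python3 steer.py '0 0 0 0 0.06;0 0 0 0 0.06'
python3 - <<'E'
from h import *
go(.5414,-.0273,.130,97.5); print(env.get_obs()["qpos"])
c=env.read_camera("wrist");cv2.imwrite("pics/w1.png",c["color"])
for P in([.538,-.0015,.132],[.5414,-.0273,.132],[.543,-.048,.132]):
    q=np.linalg.inv(c["world_from_camera"])@np.r_[P,1];print(q[0]/q[2]*c["fx"]+c["cx"],q[1]/q[2]*c["fy"]+c["cy"])
E
```

```text
time_s: 1.63
tool_pos: [0.5425, -0.0266, 0.1995]
tool_rot: [-180.0, -0.0, 97.3]
force: [0.0, -0.0, 0.9]
grip_width: 0.0599
grasp_force: 0.0
time_s: 1.8
tool_pos: [0.5424, -0.0273, 0.1998]
tool_rot: [-180.0, -0.0, 97.5]
force: [-0.4, -0.7, -1.0]
grip_width: 0.0599
grasp_force: 0.0
shift [ 0.0001 -0.001   0.0698] turn -0.02 rows 1.674922097744131 0.0026787063052777335
[ 32.4951   9.307  -35.4606 100.4871   5.6211  71.9987   3.1304]
257.4648155301372 178.7826250443965
257.5075369495694 213.44362965300255
256.05365681563575 239.5401964835107
```

View pics/w1.png

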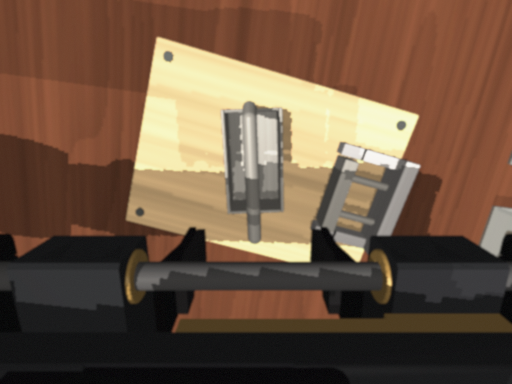

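The wrist view shows the bar from (248,104) to (255,240), between the fingers. I'll cast these onto the bar's height.

Run:
```python
from h import *
c=env.read_camera("wrist")
P=plane(c,[(248.5,106),(255,238)],.132);print(P,P.mean(0),np.linalg.norm(P[0]-P[1]));d=P[0]-P[1];a=np.degrees(np.arctan2(d[1],d[0]));print(a)
u=d/np.linalg.norm(d);g=P.mean(0)-.026*u;print(g);go(g[0],g[1],.130,a)
```

```text
[[ 0.5255  0.0448  0.132 ]
 [ 0.5416 -0.0491  0.132 ]] [ 0.5336 -0.0022  0.132 ] 0.09523264450442163
99.73394991571924
[ 0.538  -0.0278  0.132 ]
shift [ 0.0035 -0.0035  0.0698] turn -2.57 rows 1.6779160716216217 0.3584745434043313
```

```bash
python3 steer.py '0.002 -0.003 0.03 -2 0.06;0.002 -0.003 0.06 -2 0.06;0.002 -0.003 0.07 -2 0.06;0.002 -0.003 0.07 -2 0.06;0.002 -0.003 0.07 -2 0.0' 45;python3 steer.py '0 0 0 0 0;0 0 0 0 0;0 0 0 0 0;0 0 0 0 0'
```

```text
time_s: 2.32
tool_pos: [0.5389, -0.0292, 0.1303]
tool_rot: [-180.0, 0.0, 99.1]
force: [0.5, -0.5, 0.4]
grip_width: 0.0578
grasp_force: 0.0
time_s: 2.65
tool_pos: [0.5396, -0.0282, 0.131]
tool_rot: [179.9, 0.0, 99.2]
force: [0.5, -0.0, -0.9]
grip_width: 0.0346
grasp_force: 0.0
```

```bash
python3 steer.py '0 0 0 0 0;0 0 0 0 0;0 0 0 0 0;0 0 0 0 0;0 0 0 0 0;0 0 0 0 0;0 0 0 0 0;0 0 0 0 0';python3 steer.py '0 0 -0.01 0 0;0 0 -0.03 0 0;0 0 -0.06 0 0;0 0 -0.09 0 0;0 0 -0.12 0 0;0 0 -0.13 0 0;0 0 -0.13 0 0'
python3 - <<'E'
from h import *
o=[env.read_camera(n) for n in("scene","wrist")]
cv2.imwrite("pics/l.png",np.hstack([cv2.resize(o[0]["color"][100:325,150:390],(400,375)),cv2.resize(o[1]["color"],(400,375))]))
E
```

```text
time_s: 3.32
tool_pos: [0.539, -0.0281, 0.13]
tool_rot: [180.0, 0.0, 99.2]
force: [0.4, -0.5, 0.7]
grip_width: 0.0087
grasp_force: 44.9
time_s: 3.9
tool_pos: [0.5405, -0.0279, 0.2632]
tool_rot: [179.7, 0.1, 99.2]
force: [0.7, 0.9, -2.1]
grip_width: 0.0084
grasp_force: 45.0
```

View pics/l.png

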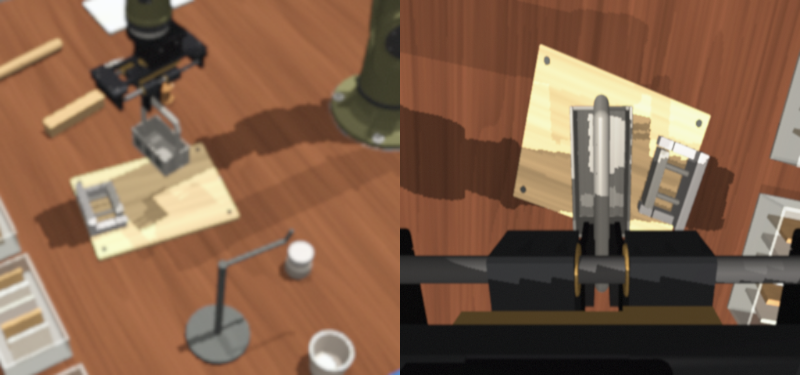

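The wrist half shows the bar held along the tool's x with its far end at about (600,100). The scene half shows the basket lifted, maybe tilted a little toward +y. I'll estimate that tilt and work out the way to the hook.

Run:
```python
from h import *
c=env.read_camera("wrist");o=env.get_obs();R=Ro.from_euler("xyz",o["tool_rot"],degrees=True)
for v in(98,102,106):
    C,d=ray(c,(256,v));C=R.inv().apply(C-o["tool_pos"]);d=R.inv().apply(d[0])
    print(C,C+d*(.073-C[0])/d[0])
go(.43,.10,.265,90);go(.42,.281,.265,86)
```

```text
[ 0.0737 -0.0005 -0.1465] [ 0.073  -0.0004 -0.1681]
[ 0.0737 -0.0005 -0.1465] [ 0.073  -0.0004 -0.1801]
[ 0.0737 -0.0005 -0.1465] [ 0.073  -0.0002 -0.2227]
shift [ 0.1438 -0.086  -0.0065] turn 9.21 rows 4.02104175552265 1.2869981106402866
shift [ 0.3241 -0.0669 -0.0065] turn 13.21 rows 7.936840902669139 1.8456573285173816
```

```bash
python3 steer.py '0.02 -0.015 -0.006 2 0;0.055 -0.03 -0.006 4 0;0.09 -0.045 -0.006 6 0;0.13 -0.06 -0.006 8 0;0.17 -0.067 -0.006 10 0;0.21 -0.067 -0.006 12 0;0.25 -0.067 -0.006 13.2 0;0.28 -0.067 -0.006 13.2 0';python3 steer.py '0.015 0 0 0 0;0.03 0 0 0 0;0.04 0 0 0 0;0.044 0 0 0 0;0.044 0 0 0 0;0.044 0 0 0 0'
python3 - <<'E'
from h import *
o=[env.read_camera(n) for n in("scene","top")]
cv2.imwrite("pics/m.png",np.hstack([cv2.resize(o[0]["color"][150:330,220:400],(400,400),interpolation=2),cv2.resize(o[1]["color"][120:220,110:210],(400,400),interpolation=2)]))
go(.42,.281,.265,86)
E
```

```text
time_s: 4.72
tool_pos: [0.4254, 0.2405, 0.2643]
tool_rot: [-179.9, 0.0, 86.1]
force: [-0.4, 1.2, -2.6]
grip_width: 0.0087
grasp_force: 45.1
time_s: 5.22
tool_pos: [0.4306, 0.2806, 0.2647]
tool_rot: [-179.9, 0.1, 86.0]
force: [0.9, -0.3, -2.0]
grip_width: 0.0084
grasp_force: 45.1
shift [-0.     -0.0111  0.0003] turn -0.07 rows 0.2656710806928797 0.009256648966589101
```

View pics/m.png

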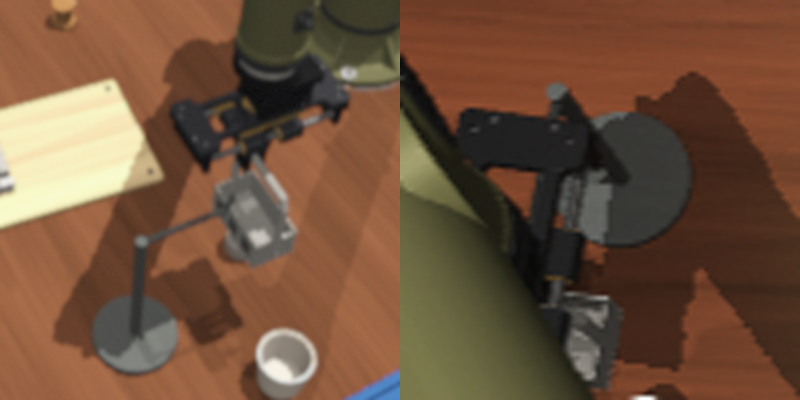

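The scene half shows the held basket beside the rod's tip, with the bar from about (250,162) to (285,205). In the top view the arm hides it. I'll compare these bar ends with where a level bar would appear.

Run:
```python
from h import *
c=env.read_camera("scene");o=env.get_obs();R=Ro.from_euler("xyz",o["tool_rot"],degrees=True)
for L in(-.02,.069):
  for dz in(0,.01,.02):
    p=o["tool_pos"]+R.apply([L,0,-.002+dz]);q=np.linalg.inv(c["world_from_camera"])@np.r_[p,1]
    print(L,dz,((q[0]/q[2]*c["fx"]+c["cx"]-220)*2.22,(q[1]/q[2]*c["fy"]+c["cy"]-150)*2.22))
```

```text
-0.02 0 (np.float64(241.49990721335226), np.float64(139.10576344089102))
-0.02 0.01 (np.float64(240.5757664330095), np.float64(144.43770206229334))
-0.02 0.02 (np.float64(239.66241730352374), np.float64(149.70737698836214))
0.069 0 (np.float64(281.27480893991657), np.float64(195.57291608868542))
0.069 0.01 (np.float64(280.0656552545941), np.float64(200.79527616206238))
0.069 0.02 (np.float64(278.87124467553167), np.float64(205.95396045094165))
```

```bash
python3 steer.py '0 0.015 0 0 0;0 0.035 0 0 0;0 0.055 0 0 0;0 0.075 0 0 0;0 0.088 0 0 0;0 0.09 0 0 0;0 0.09 0.01 0 0;0 0.09 0.02 0 0'; python3 steer.py '0 0 0.004 0 0;0 0 0.008 0 0;0 0 0.012 0 0;0 0 0.014 0 0;0 0 0.014 0 0'
python3 - <<'E'
from h import *
o=[env.read_camera(n) for n in("scene","wrist")]
cv2.imwrite("pics/n.png",np.hstack([cv2.resize(o[0]["color"][190:310,220:340],(400,400),interpolation=2),cv2.resize(o[1]["color"],(400,400))]))
E
```

```text
time_s: 6.03
tool_pos: [0.5201, 0.2755, 0.2455]
tool_rot: [180.0, -0.0, 86.0]
force: [-0.8, 0.3, -1.7]
grip_width: 0.0088
grasp_force: 45.0
time_s: 6.45
tool_pos: [0.5204, 0.2751, 0.2315]
tool_rot: [-180.0, 0.0, 86.0]
force: [-0.7, -0.4, -1.8]
grip_width: 0.0089
grasp_force: 45.0
```

View pics/n.png

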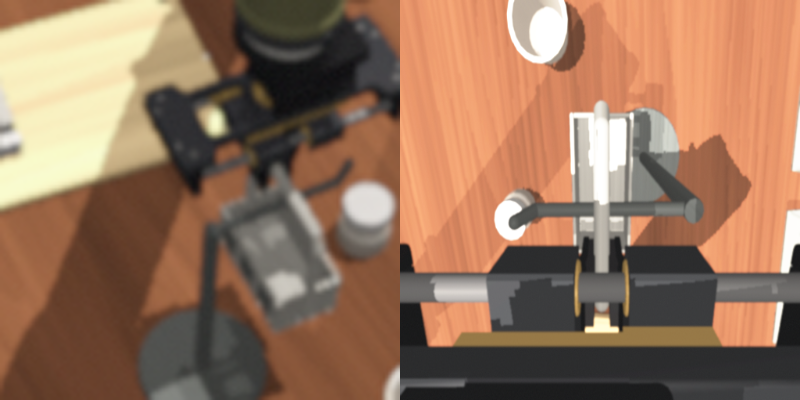

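The wrist half shows the rod at row 210 crossing under the bar at right angles, mid-bar and clear of the fingers. Lowering onto it.

```bash
python3 steer.py '0 0 0.002 0 0;0 0 0.004 0 0;0 0 0.004 0 0';  python3 steer.py '0 0 0.002 0 0;0 0 0.003 0 0;0 0 0.003 0 0'; python3 steer.py '0 0 0.001 0 0;0 0 0.002 0 0;0 0 0.002 0 0'
```

```text
time_s: 6.8
tool_pos: [0.5207, 0.2751, 0.2275]
tool_rot: [-180.0, 0.0, 86.0]
force: [-0.6, 0.3, -2.1]
grip_width: 0.0082
grasp_force: 45.0
time_s: 7.05
tool_pos: [0.5207, 0.2751, 0.2246]
tool_rot: [-180.0, 0.0, 86.0]
force: [-0.1, -0.1, -1.1]
grip_width: 0.0084
grasp_force: 45.0
time_s: 7.3
tool_pos: [0.5207, 0.2751, 0.2227]
tool_rot: [-180.0, 0.0, 86.0]
force: [0.0, 0.3, -1.1]
grip_width: 0.0088
grasp_force: 45.0
```

```bash
python3 steer.py '0 0 0.001 0 0;0 0 0.002 0 0;0 0 0.002 0 0'; python3 steer.py '0 0 0.001 0 0;0 0 0.0015 0 0;0 0 0.0015 0 0;0 0 0.0015 0 0'
```

```text
time_s: 7.55
tool_pos: [0.5209, 0.2752, 0.2213]
tool_rot: [180.0, 0.0, 86.0]
force: [-0.7, -1.8, 2.2]
grip_width: 0.0088
grasp_force: 45.1
time_s: 7.88
tool_pos: [0.521, 0.2752, 0.2205]
tool_rot: [179.9, 0.0, 86.0]
force: [-3.0, -2.5, 4.8]
grip_width: 0.0084
grasp_force: 45.2
```

Contact. I'll ease off a millimetre and release gently.

```bash
python3 steer.py '0 0 -0.0015 0 0;0 0 -0.0015 0 0.004;0 0 -0.0015 0 0.012;0 0 -0.0015 0 0.016;0 0 -0.0015 0 0.022;0 0 -0.0015 0 0.03;0 0 -0.0015 0 0.036;0 0 -0.0015 0 0.036' 5; python3 steer.py '0 0 0 0 0.036;0 0 0 0 0.036;0 0 -0.01 0 0.036;0 0 -0.02 0 0.036;0 0 -0.035 0 0.036;0 0 -0.06 0 0.036;0 0 -0.07 0 0.036'
python3 - <<'E'
from h import *
o=[env.read_camera(n) for n in("scene","wrist")]
cv2.imwrite("pics/o.png",np.hstack([cv2.resize(o[0]["color"][190:310,220:340],(400,400),interpolation=2),cv2.resize(o[1]["color"],(400,400))]))
go(.596,-.2926,.13,12.6);print(env.get_obs()["qpos"])
E
```

```text
time_s: 8.55
tool_pos: [0.5208, 0.2752, 0.2209]
tool_rot: [180.0, 0.0, 86.0]
force: [-0.5, -0.6, 0.0]
grip_width: 0.0322
grasp_force: 0.0
time_s: 9.13
tool_pos: [0.5218, 0.2762, 0.295]
tool_rot: [179.8, -0.1, 86.0]
force: [-0.6, 1.6, 0.3]
grip_width: 0.0361
grasp_force: 0.0
shift [-0.5628  0.1128  0.163 ] turn 73.42 rows 14.309093723807749 10.253921329426326
[ 13.1099  16.0743 -52.9595  86.0118  12.9164  83.9994 -44.0351]
```

View pics/o.png

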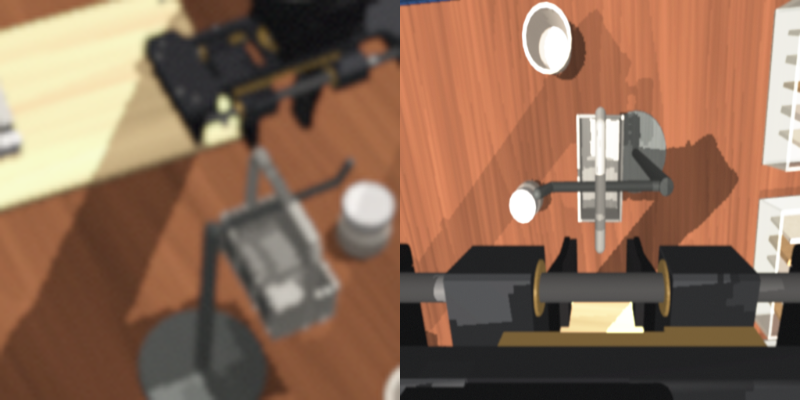

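The basket hangs by its bar on the rod (bar rows 108–250, rod at 187), and the fingers are clear. Now the rail.

```bash
python3 steer.py '-0.03 0.006 0 5 0.06;-0.07 0.014 0 10 0.06;-0.11 0.022 0 15 0.06;-0.15 0.03 0 21 0.06;-0.19 0.038 0 27 0.06;-0.23 0.046 0 33 0.06;-0.27 0.054 0.01 38 0.06;-0.31 0.062 0.02 44 0.06'; python3 -c "
from h import *
go(.596,-.2926,.13,12.6)"
```

```text
time_s: 9.9
tool_pos: [0.5608, -0.0399, 0.2706]
tool_rot: [179.9, 0.0, 41.7]
force: [1.2, 0.3, -0.4]
grip_width: 0.0601
grasp_force: 0.0
shift [-0.142   0.2119  0.1408] turn 29.14 rows 6.986377251761457 4.070299555315367
```

```bash
python3 steer.py '-0.017 0.026 0.015 4 0.06;-0.036 0.053 0.03 8 0.06;-0.054 0.08 0.045 13 0.06;-0.073 0.108 0.06 18 0.06;-0.09 0.135 0.08 23 0.06;-0.11 0.165 0.1 28 0.06;-0.13 0.19 0.12 29 0.06;-0.142 0.212 0.14 29 0.06'; python3 steer.py '0 0 0 0 0.06;0 0 0 0 0.06;0 0 0 0 0.06'
python3 - <<'E'
from h import *
go(.596,-.2926,.13,12.6);c=env.read_camera("wrist")
hsv=cv2.cvtColor(c["color"],cv2.COLOR_BGR2HSV);m=cv2.inRange(hsv,(14,60,150),(30,200,255))
for k in cv2.findContours(m,cv2.RETR_EXTERNAL,cv2.CHAIN_APPROX_NONE)[0]:
    if cv2.contourArea(k)>800: print(cv2.boundingRect(k),rect(plane(c,k[:,0],.032)))
cv2.imwrite("pics/p.png",c["color"]);print(env.get_obs()["qpos"])
E
```

```text
time_s: 10.57
tool_pos: [0.5956, -0.2941, 0.1287]
tool_rot: [180.0, 0.2, 12.8]
force: [0.6, -0.4, -0.3]
grip_width: 0.0599
grasp_force: 0.0
time_s: 10.82
tool_pos: [0.5974, -0.2889, 0.1304]
tool_rot: [-179.9, 0.0, 13.1]
force: [-0.1, -0.6, 0.4]
grip_width: 0.0601
grasp_force: 0.0
shift [-0.0022  0.0033  0.0004] turn 0.47 rows 0.09458853667224863 0.06510184440822832
(247, 208, 33, 54) [ 569.2633 -300.6066   48.9527   27.9119   13.1309]
(481, 132, 31, 125) [ 647.3281 -488.7475  105.5022   23.3006   10.2829]
(0, 41, 92, 216) [ 589.2144 -106.1997   56.811   176.8336   81.9606]
[ 43.0481  26.0886 -25.725   87.6861  11.7353  68.8998 -61.4885]
```

View pics/p.png

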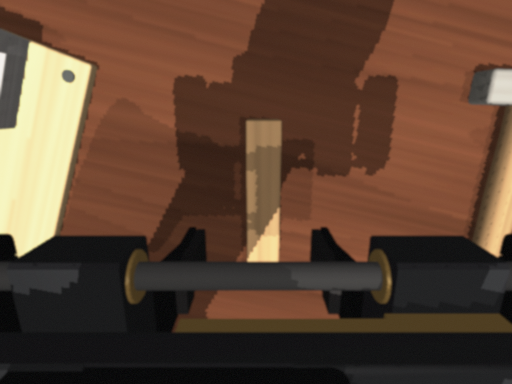

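The wrist view shows the rail between columns 247 and 282, its far end at row 121, lined up with the tool.

Run:
```python
from h import *
c=env.read_camera("wrist")
P=plane(c,[(247,121),(281.5,121),(248,230),(280,230)],.032);print(P)
a=(P[0]+P[1])/2;d=a-(P[2]+P[3])/2;y=np.degrees(np.arctan2(d[1],d[0]));u=d/np.linalg.norm(d);print(y,"widths",np.linalg.norm(P[0]-P[1]),np.linalg.norm(P[2]-P[3]));g=a-.07*u;print(g);go(g[0],g[1],.024,y)
```

```text
[[ 0.6597 -0.2661  0.032 ]
 [ 0.6658 -0.2922  0.032 ]
 [ 0.5714 -0.2867  0.032 ]
 [ 0.5776 -0.3133  0.032 ]]
13.302826831244273 widths 0.026762200315410885 0.027397730528222974
[ 0.5947 -0.2952  0.032 ]
shift [-0.0053  0.0059  0.108 ] turn -0.14 rows 2.597766741777728 0.019350208102433337
```

```bash
python3 steer.py '-0.004 0.005 0.02 0 0.06;-0.004 0.005 0.05 0 0.06;-0.004 0.005 0.08 0 0.06;-0.004 0.005 0.1 0 0.06;-0.004 0.005 0.106 0 0.06;-0.004 0.005 0.106 0 0.06;-0.004 0.005 0.106 0 0;-0.004 0.005 0.106 0 0' 50; python3 steer.py '0 0 0 0 0;0 0 0 0 0;0 0 0 0 0;0 0 0 0 0;0 0 0 0 0;0 0 0 0 0;0 0 0 0 0;0 0 0 0 0';python3 steer.py '0 0 -0.005 0 0;0 0 -0.02 0 0;0 0 -0.04 0 0;0 0 -0.05 0 0;0 0 -0.05 0 0'
```

```text
time_s: 11.58
tool_pos: [0.5964, -0.2962, 0.0277]
tool_rot: [179.9, -0.2, 13.1]
force: [0.6, 0.5, -0.7]
grip_width: 0.0526
grasp_force: 0.0
time_s: 12.25
tool_pos: [0.5949, -0.2961, 0.0257]
tool_rot: [180.0, -0.0, 13.0]
force: [-0.6, -0.0, 5.3]
grip_width: 0.0278
grasp_force: 50.0
time_s: 12.67
tool_pos: [0.5967, -0.2969, 0.0788]
tool_rot: [179.8, -0.3, 13.0]
force: [0.7, -0.1, -1.3]
grip_width: 0.0275
grasp_force: 50.0
```

```bash
python3 -c "
from h import *
go(.5193,-.0114,.10,-7.8)"
```

```text
shift [-0.0111 -0.2956 -0.0224] turn 20.81 rows 7.11316222620329 2.906848948842831
```

```bash
python3 steer.py '0 -0.03 -0.01 2 0;-0.003 -0.07 -0.022 5 0;-0.005 -0.11 -0.022 8 0;-0.007 -0.15 -0.022 11 0;-0.009 -0.19 -0.022 14 0;-0.011 -0.23 -0.022 17 0;-0.011 -0.265 -0.022 20 0;-0.011 -0.2956 -0.022 20.8 0'; python3 steer.py '0 0 0 0 0;0 0 0 0 0;0 0 0 0 0'
python3 - <<'E'
from h import *
go(.5193,-.0114,.10,-7.8);print(env.get_obs()["qpos"])
c=env.read_camera("wrist");hsv=cv2.cvtColor(c["color"],cv2.COLOR_BGR2HSV)
cv2.imwrite("pics/q.png",c["color"])
T=np.linalg.inv(c["world_from_camera"])
a=np.radians(-7.8)
def pj(x,y,z):
    p=np.array([.549+x*np.cos(a)-y*np.sin(a),-.0155+x*np.sin(a)+y*np.cos(a),z,1]);q=T@p;return q[:2]/q[2]*c["fx"]+[c["cx"],c["cy"]]
for n,p in(("corner+",(.14,.1,.012)),("corner-",(.14,-.1,.012)),("blk+",(.126,.04,.052)),("blk-",(.126,-.04,.052)),("stop+",(.07,.038,.047)),("stop-",(.07,-.038,.047)),("edge+ x0",(0,.1,.012)),("edge- x0",(0,-.1,.012))): print(n,pj(*p))
# row scans: saturation profile along rows for plate edges
for v in(60,100,140,180,220):
    m=cv2.inRange(hsv[v:v+1],(15,40,60),(35,255,255))[0]; r=np.flatnonzero(np.diff(m.astype(int)));print(v,r[:30])
E
```

```text
time_s: 13.33
tool_pos: [0.5159, -0.0079, 0.0968]
tool_rot: [180.0, 0.0, -7.8]
force: [-0.1, -0.4, -0.6]
grip_width: 0.0279
grasp_force: 50.0
time_s: 13.58
tool_pos: [0.5172, -0.0113, 0.0968]
tool_rot: [179.9, 0.0, -7.8]
force: [0.8, -0.4, -0.2]
grip_width: 0.0275
grasp_force: 50.0
shift [ 0.0021 -0.0002 -0.0032] turn 0.02 rows 0.0903780044895272 0.002762333164875057
[  27.1063   11.6177  -31.4524  110.4341    7.0393   59.8243 -105.1544]
corner+ [ 98.3419 -50.8264]
corner- [413.3486 -50.8757]
blk+ [178.7658 -57.4496]
blk- [331.9863 -57.4743]
stop+ [191.0023  60.1712]
stop- [320.3179  60.1607]
edge+ x0 [124.5583 166.9826]
edge- x0 [387.8108 166.9805]
60 [114 175 341 402]
100 [118 397]
140 [123 392]
180 [128 387]
220 [132 383]
```

```bash
python3 - <<'E'
from h import *
c=env.read_camera("wrist");g=cv2.cvtColor(c["color"],cv2.COLOR_BGR2GRAY).astype(int);h=cv2.cvtColor(c["color"],cv2.COLOR_BGR2HSV)
for u in(215,300,257): print(u,[(v,g[v,u-3:u+4].mean().round(),h[v,u,1]) for v in range(20,110,5)])
E
python3 steer.py '0.002 0.001 0.01 0 0;0.002 0.001 0.025 0 0;0.002 0.001 0.04 0 0;0.002 0.001 0.05 0 0;0.002 0.001 0.054 0 0;0.002 0.001 0.054 0 0;0.002 0.001 0.054 0 0';python3 steer.py '0 0 0.002 0 0;0 0 0.003 0 0;0 0 0.003 0 0';python3 steer.py '0 0 0.001 0 0;0 0 0.0015 0 0;0 0 0.0015 0 0'
```

```text
215 [(20, np.float64(136.0), np.uint8(102)), (25, np.float64(126.0), np.uint8(104)), (30, np.float64(130.0), np.uint8(102)), (35, np.float64(134.0), np.uint8(75)), (40, np.float64(149.0), np.uint8(22)), (45, np.float64(150.0), np.uint8(22)), (50, np.float64(147.0), np.uint8(22)), (55, np.float64(148.0), np.uint8(23)), (60, np.float64(124.0), np.uint8(24)), (65, np.float64(56.0), np.uint8(27)), (70, np.float64(122.0), np.uint8(102)), (75, np.float64(150.0), np.uint8(103)), (80, np.float64(150.0), np.uint8(103)), (85, np.float64(150.0), np.uint8(102)), (90, np.float64(150.0), np.uint8(102)), (95, np.float64(150.0), np.uint8(101)), (100, np.float64(150.0), np.uint8(101)), (105, np.float64(151.0), np.uint8(103))]
300 [(20, np.float64(145.0), np.uint8(101)), (25, np.float64(146.0), np.uint8(103)), (30, np.float64(146.0), np.uint8(101)), (35, np.float64(137.0), np.uint8(87)), (40, np.float64(144.0), np.uint8(21)), (45, np.float64(144.0), np.uint8(21)), (50, np.float64(142.0), np.uint8(23)), (55, np.float64(145.0), np.uint8(22)), (60, np.float64(130.0), np.uint8(21)), (65, np.float64(56.0),
[... 781 characters left out ...]
p.float64(136.0), np.uint8(102)), (80, np.float64(136.0), np.uint8(102)), (85, np.float64(136.0), np.uint8(102)), (90, np.float64(136.0), np.uint8(100)), (95, np.float64(136.0), np.uint8(101)), (100, np.float64(135.0), np.uint8(102)), (105, np.float64(135.0), np.uint8(102))]
time_s: 14.27
tool_pos: [0.5194, -0.012, 0.0431]
tool_rot: [-180.0, 0.0, -7.8]
force: [0.7, 0.7, -1.1]
grip_width: 0.0277
grasp_force: 50.0
time_s: 14.52
tool_pos: [0.5195, -0.0119, 0.0405]
tool_rot: [180.0, -0.0, -7.8]
force: [-1.0, -0.1, -1.0]
grip_width: 0.0276
grasp_force: 50.0
time_s: 14.77
tool_pos: [0.5192, -0.0118, 0.0386]
tool_rot: [180.0, -0.0, -7.8]
force: [-0.6, 0.1, -1.3]
grip_width: 0.0277
grasp_force: 50.0
```

```bash
python3 steer.py '0 0 0.0005 0 0;0 0 0.001 0 0;0 0 0.001 0 0';python3 steer.py '0 0 0.0005 0 0;0 0 0.001 0 0;0 0 0.001 0 0;0 0 0.001 0 0'
```

```text
time_s: 15.02
tool_pos: [0.5193, -0.0118, 0.0377]
tool_rot: [180.0, -0.0, -7.8]
force: [0.0, -0.3, 1.3]
grip_width: 0.0277
grasp_force: 50.0
time_s: 15.35
tool_pos: [0.5193, -0.0118, 0.0376]
tool_rot: [180.0, 0.0, -7.8]
force: [-4.0, -0.2, 9.1]
grip_width: 0.0279
grasp_force: 50.0
```

```bash
python3 steer.py '0 0 -0.0008 0 0;0.006 0 -0.0008 0 0;0.013 0 -0.0008 0 0;0.02 0 -0.0008 0 0;0.024 0 -0.0008 0 0;0.024 0 -0.0008 0 0;0.024 0 -0.0008 0 0';python3 steer.py '0.003 0 0 0 0;0.006 0 0 0 0;0.009 0 0 0 0;0.012 0 0 0 0;0.012 0 0 0 0;0.012 0 0 0 0'
```

```text
time_s: 15.93
tool_pos: [0.5444, -0.0152, 0.0377]
tool_rot: [-180.0, -0.1, -7.8]
force: [1.9, 0.9, 1.8]
grip_width: 0.0275
grasp_force: 50.0
time_s: 16.43
tool_pos: [0.5533, -0.0163, 0.0377]
tool_rot: [180.0, 0.2, -7.8]
force: [-6.9, 0.9, 10.0]
grip_width: 0.0276
grasp_force: 50.0
```

```bash
python3 steer.py '0 0 -0.0005 0 0;0 0 -0.0005 0 0;0 0 -0.0005 0 0';python3 steer.py '0.002 0 0 0 0;0.004 0 0 0 0;0.005 0 0 0 0;0.005 0 0 0 0;0.005 0 0 0 0'
python3 - <<'E'
from h import *
for i in range(3):
    o=env.get_obs();print(o["force"],o["wrist_torque"],o["tool_pos"]);env.read_camera("top")
E
```

```text
time_s: 16.68
tool_pos: [0.5533, -0.0163, 0.0377]
tool_rot: [180.0, 0.2, -7.8]
force: [-5.9, 1.4, 6.4]
grip_width: 0.0276
grasp_force: 50.0
time_s: 17.1
tool_pos: [0.5568, -0.0167, 0.0377]
tool_rot: [179.9, 0.4, -7.8]
force: [-9.5, 1.0, 10.5]
grip_width: 0.028
grasp_force: 50.0
[-9.4584  1.0255 10.5215] [0.2643 1.8022 0.0245] [ 0.5568 -0.0167  0.0377]
[-9.1262  0.7864 10.8261] [ 0.3044  1.8652 -0.0425] [ 0.5568 -0.0167  0.0377]
[-10.6798   1.4131  10.2144] [ 0.2617  1.8442 -0.0509] [ 0.5568 -0.0168  0.0377]
```

```bash
cat >> h.py <<'E'
def stop():
    c=env.read_camera("wrist");g=cv2.GaussianBlur(cv2.cvtColor(c["color"],cv2.COLOR_BGR2GRAY),(5,1),0).astype(float)
    T=np.linalg.inv(c["world_from_camera"]);a=np.radians(-7.8);C=np.array([.549,-.0163])
    R2=np.array([[np.cos(a),-np.sin(a)],[np.sin(a),np.cos(a)]])
    def prof(y,z,xs):
        o=[]
        for x in xs:
            q=T@np.r_[C+R2@[x,y],z,1];u=q[:2]/q[2]*c["fx"]+[c["cx"],c["cy"]]
            o.append(cv2.getRectSubPix(g.astype(np.float32),(1,1),(float(u[0]),float(u[1])))[0,0])
        return np.array(o)
    xs=np.arange(.055,.126,.001)
    for y,z in((-.027,.047),(.027,.047),(-.0455,.034),(.0455,.034)):
        print(y,z,"from 55mm:",*prof(y,z,xs).astype(int))
    o=env.get_obs();p=R2.T@(o["tool_pos"][:2]-C);print("tcp jig",p,"F",R2.T@o["force"][:2],o["force"][2],"M",o["wrist_torque"])
E
python3 steer.py '0 0 -0.0007 0 0;0 0 -0.0007 0 0;0 0 -0.0007 0 0'; python3 -c "
from h import *
stop()"
```

```text
time_s: 17.5
tool_pos: [0.5572, -0.0168, 0.0377]
tool_rot: [180.0, 0.3, -7.8]
force: [-7.0, 0.6, 4.6]
grip_width: 0.0276
grasp_force: 50.0
-0.027 0.047 from 55mm: 145 145 145 145 145 145 144 144 144 145 145 145 145 145 145 145 145 144 145 145 144 145 144 132 114 132 132 133 132 132 132 133 134 134 135 135 132 120 141 144 144 144 144 144 145 144 144 144 144 144 144 144 144 144 144 144 144 144 144 144 140 110 88 65 67 65 64 64 62 64 64
0.027 0.047 from 55mm: 150 150 150 149 150 150 150 150 150 150 150 149 150 148 149 150 149 149 149 149 149 150 149 137 108 131 134 132 133 132 134 135 136 138 138 138 138 125 143 149 149 149 148 149 149 149 148 149 149 149 149 149 149 148 149 148 149 149 148 148 148 133 102 66 66 66 64 66 63 64 64
-0.0455 0.034 from 55mm: 153 153 153 153 153 153 153 153 153 153 153 153 145 140 150 150 150 151 150 150 150 150 150 151 151 151 151 150 151 151 151 151 147 103 36 78 146 151 151 150 151 151 150 151 151 151 151 151 151 151 151 151 151 151 151 151 151 150 151 151 151 151 150 150 150 151 151 150 150 150 130
0.0455 0.034 from 55mm: 118 121 135 147 155 157 157 156 157 157 157 157 156 139 148 151 150 151 151 150 151 151 151 151 151 150 151 151 151 150 150 151 151 145 73 40 123 152 152 152 151 151 151 152 151 151 151 151 151 151 151 151 151 151 151 151 152 151 151 151 151 151 151 151 151 151 152 151 152 150 123
tcp jig [0.0082 0.0006] F [-6.359  -0.3728] 5.853791677233955 M [0.2412 1.188  0.0058]
```

```bash
python3 steer.py '0.002 0 -0.0002 0 0;0.004 0 -0.0003 0 0;0.006 0 -0.0005 0 0;0.008 0 -0.0007 0 0;0.009 0 -0.0007 0 0;0.009 0 -0.0007 0 0;0.009 0 -0.0007 0 0' 60; python3 -c "
from h import *
stop()"
```

```text
time_s: 18.13
tool_pos: [0.5645, -0.0178, 0.0378]
tool_rot: [179.9, 0.5, -7.8]
force: [-9.9, 1.8, 5.7]
grip_width: 0.0276
grasp_force: 60.0
-0.027 0.047 from 55mm: 112 137 146 146 146 146 146 146 145 146 146 146 146 146 146 146 145 146 147 146 146 146 146 146 146 146 146 146 146 146 141 110 130 134 134 134 132 133 134 135 136 137 136 136 125 139 146 145 145 145 146 146 146 146 145 145 145 146 146 146 145 144 128 107 72 67 65 65 65 64 66
0.027 0.047 from 55mm: 114 114 116 137 150 151 152 151 151 151 151 151 151 151 151 151 151 151 150 151 150 150 151 151 151 150 151 151 151 151 151 120 127 135 134 133 134 134 136 137 139 139 139 139 133 132 150 151 151 150 150 150 150 150 150 150 150 150 150 150 150 150 149 121 83 67 66 65 65 65 65
-0.0455 0.034 from 55mm: 117 132 152 154 154 154 155 154 154 154 154 154 140 142 151 151 151 151 151 151 151 151 151 151 151 151 151 151 152 152 152 151 149 103 35 84 149 151 151 151 151 151 152 152 152 152 152 152 152 152 152 153 152 152 152 152 153 153 153 152 153 152 152 153 153 152 152 153 152 152 125
0.0455 0.034 from 55mm: 120 120 119 119 120 120 120 119 119 121 126 136 151 137 149 151 151 151 151 151 151 151 151 151 151 151 151 151 151 151 151 151 152 145 71 38 123 151 152 152 152 151 152 152 152 167 172 167 160 158 155 153 153 152 152 152 152 152 153 153 152 153 153 153 153 152 153 153 154 152 122
tcp jig [0.0156 0.0006] F [-10.6414   0.8027] 6.295065615376681 M [ 0.3246  1.792  -0.1384]
```

```bash
python3 steer.py '0.001 0 -0.0001 0 0;0.002 0 -0.0003 0 0;0.003 0 -0.0004 0 0;0.0038 0 -0.0004 0 0;0.0038 0 -0.0004 0 0;0.0038 0 -0.0004 0 0;0.0038 0 -0.0004 0 0' 60; python3 -c "
from h import *
stop()"
```

```text
time_s: 18.77
tool_pos: [0.5674, -0.0182, 0.0379]
tool_rot: [179.9, 0.6, -7.8]
force: [-11.3, 1.8, 6.3]
grip_width: 0.0273
grasp_force: 60.0
-0.027 0.047 from 55mm: 112 111 111 123 142 145 146 146 147 146 147 147 147 147 147 146 147 146 147 146 146 146 146 147 146 147 147 146 146 146 146 147 146 140 116 132 135 134 134 133 133 135 135 136 136 137 137 122 142 146 146 146 146 146 146 146 146 146 146 146 146 146 146 120 99 67 67 65 65 64 66
0.027 0.047 from 55mm: 115 115 115 114 114 114 120 145 151 152 151 152 152 151 152 151 152 151 152 151 151 151 151 151 152 151 151 151 151 151 151 152 151 151 122 130 135 134 134 134 134 136 138 139 139 139 139 131 133 150 151 151 151 151 151 151 151 151 151 151 150 150 150 140 110 70 67 66 66 66 66
-0.0455 0.034 from 55mm: 117 117 117 129 153 155 155 154 155 155 156 154 139 143 151 150 151 151 151 150 151 152 151 151 151 151 152 152 152 152 152 152 148 102 36 88 147 152 152 152 152 152 151 152 153 152 153 153 153 153 153 153 153 153 153 153 153 153 153 153 153 153 153 153 153 154 154 153 153 154 131
0.0455 0.034 from 55mm: 120 120 120 119 120 120 120 120 120 120 120 120 118 132 150 151 151 151 151 150 150 151 151 151 151 152 151 152 151 151 151 152 152 142 70 43 125 152 152 152 152 152 152 152 152 152 152 153 152 153 156 153 153 153 153 152 153 153 153 152 154 153 153 153 153 154 154 153 154 153 125
tcp jig [0.0185 0.0006] F [-11.5103   0.4618] 6.023873287582565 M [ 0.3385  2.1061 -0.0613]
```

```bash
python3 steer.py '0 0 0 0 0;0 0 0 0 0;0 0 0 0 0;0 0 0 0 0;0 0 0 0 0;0 0 0 0 0;0 0 0 0 0;0 0 0 0 0' 60; python3 -c "
from h import *
stop()
S=env.read_camera('scene')['color'];g=cv2.imread('pics/o.png')
n=cv2.resize(S[190:310,220:340],(400,400),interpolation=2)
print('hook region diff',np.abs(n[220:330,210:340].astype(int)-g[220:330,210:340]).mean())"|cut -c1-260
```

```text
time_s: 19.48
tool_pos: [0.5674, -0.0183, 0.0379]
tool_rot: [179.9, 0.6, -7.8]
force: [-10.6, 0.6, 6.1]
grip_width: 0.0278
grasp_force: 60.0
-0.027 0.047 from 55mm: 111 111 111 124 142 146 147 147 146 146 147 147 147 147 147 146 147 146 146 147 146 146 147 146 147 147 147 146 146 146 146 147 146 140 115 132 134 135 134 133 134 134 135 136 136 136 136 122 142 146 146 146 146 147 146 146 146 146 146 
0.027 0.047 from 55mm: 115 115 115 115 115 115 120 146 152 152 152 151 151 151 152 151 152 151 152 151 151 151 151 151 152 151 151 151 150 151 151 152 152 151 123 130 135 134 134 134 134 137 137 139 139 139 140 131 134 151 150 151 151 151 150 150 151 151 150 1
-0.0455 0.034 from 55mm: 117 117 117 128 153 155 155 155 155 155 155 154 140 143 151 150 150 151 150 151 151 151 151 151 151 151 151 152 151 151 152 152 148 102 35 88 148 152 152 152 152 152 152 152 152 152 152 153 153 153 153 153 153 153 153 153 153 153 153 1
0.0455 0.034 from 55mm: 120 120 120 120 120 120 120 120 120 120 120 120 118 131 150 151 150 151 150 150 151 151 151 151 151 152 152 152 151 151 152 152 152 142 70 45 125 153 152 152 152 152 152 152 152 152 152 153 152 154 157 154 153 153 153 153 153 153 152 15
tcp jig [0.0185 0.0006] F [-11.4605   0.9536] 6.647463889101466 M [ 0.3663  2.0849 -0.0865]
hook region diff 14.942121212121211
```

```bash
python3 -c "
from h import *
S=env.read_camera('scene')['color'];n=cv2.resize(S[190:310,220:340],(400,400),interpolation=2);g=cv2.imread('pics/o.png')[:,:400]
t=cv2.cvtColor(g[140:340,210:350],6);r=cv2.matchTemplate(cv2.cvtColor(n,6),t,cv2.TM_CCOEFF_NORMED);print(cv2.minMaxLoc(r), g[220:330,210:340].mean(),n[220:330,210:340].mean())"
```

```text
(-0.2870309054851532, 0.8156160712242126, (135, 166), (210, 140)) 105.86160839160839 120.50118881118881
```

The basket matches at exactly the same place (only brighter, because the arm's shadow has gone), and the push is steady with the stop level with its marks.

```bash
python3 -c "
from cell import env
print(env.sign_off())"
```

```text
the job is handed in; nothing more can be done
None
```

I handed the job in at about 20 s: the basket hangs by its handle on the hook, and the rail is on the jig, square to the stop and tilted at most about 0.6°, held with a steady push of about 11 N that keeps the stop level with the black marks.

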